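# Pull the snap-held freehub body off a rear hub

## Task

The freehub body has to come off the bare bicycle hub that stands upright on the hub stand. Swing the stand's hold-down fork fully home over the hub's lower flange so that the hub cannot lift, then pull the freehub body, which a snap ring holds, straight up off the axle with a firm pull. Stand it upright with its end cap on top in the round steel parts dish, setting it down rather than dropping it; leave the hub seated under the fork and the other loose things where they are.

Things in the scene. Friction and masses are not known exactly. Their poses are not given: they have to be found in the camera images.
- stand: Hub stand, bolted to the bench: grey plate 140 x 100 x 12 mm with rounded edges and a dark collar (39 mm across, top 24 mm above the bench) that holds the hub's lower axle end. Origin: on the bench, under the hub's upright axis. Its x axis points from the hub axis to the fork's pivot post, 64 mm away; the plate reaches from x = -50 to +90 mm and y = -50 to +50 mm.
- hold_fork (a joint): Swing of the steel hold-down fork about its upright post, rad. 0 = fully home at its stop: it straddles the hub shell just above the lower flange (2 mm play) and keeps the hub from lifting. It grows as the fork swings away, anticlockwise seen from above, up to 1.35. Drag of about 1.5 N at the handle keeps it where it is left. Fork plate: 38 to 46 mm above the bench.
- fork_handle (a point): Black round upright handle of the fork, 20 to 24 mm thick, free from 56 to 112 mm above the bench; this point lies on its axis, 92 mm above the bench. It circles the pivot at 160 mm radius; with the fork home it stands at x = -96, y = -10 mm in the stand's frame.
- fork_hinge (a point): Point on the upright pivot axis of the fork, 37 mm above the bench.
- hub: Black rear hub without spokes, loose, upright with its lower axle end in the collar, 0.3 kg: flanges 60 mm across (20 to 24 mm above its origin) and 58 mm (62 to 67 mm), shell between them 32 mm thick, upper shoulder at 74 mm, then a steel axle 18 mm thick up to 124 mm. Origin: centre of its lower end (12 mm above the bench), z along the axle.
- freehub: Freehub body, a bright metal splined sleeve 35 mm across (38 mm at its lowest 5 mm) with a dark end cap 27 mm across on top; 66 mm tall in all, splines from 6 to 48 mm, about 0.18 kg. Origin: centre of its open lower end, z up through the end cap. It starts fully on the hub's axle, resting on the upper shoulder, 86 mm above the bench.
- dish: Round shallow steel parts dish, loose, 0.45 kg: rim 132 mm across and 24 mm high, flat inner floor about 100 mm across, 4 mm above the bench. Origin: centre of its underside.
- cassette: Bystander: sprocket cassette lying flat, big sprocket down, 105 mm across and 32 mm high. Origin: centre of its underside.
- lockring_socket: Bystander: grey cassette lockring socket standing upright, 36 mm across, 38 mm high. Origin: centre of its underside.
- cone_spanner: Bystander: flat cone spanner with a blue sleeve, about 215 mm long and 10 mm high, lying. Origin: its middle, on the bench.
- snap_ring (a point): Snap ring round the axle's foot, hidden inside the freehub, 8 mm above the upper shoulder. It clicks into a groove of the freehub's bore and lets go at an upward pull of about 13 to 19 N, within the first 5 mm of lift; after that the freehub slides freely and is clear of the axle after 50 mm. With the fork open the whole hub would lift with it.
Mind the look-alikes: they are no part of the job. Several things have the shape of the stand; the one meant has the colours described above. There is more than one size of the freehub; the job needs the larger.

How it is judged:
By the outcome, as a careful person would: the job done as asked, in the order asked, and still so for the second after the job is handed in, with the robot touching nothing.
It also fails if it takes over 58 s, if anything falls off the work surface, if the arm or the gripper's body presses on something with over 40 N, if the wrist force passes 120 N, or if a joint passes its speed limit or range.

## Robot

A 6-joint arm with a two-finger parallel gripper is mounted at the origin on a cart in front of the work surface, level with it; the furniture and walls round the work are solid. World frame = base frame: x ahead of the robot, y to its left, z up, the work surface at z = 0. Lengths are in m, angles in rad, forces in N, time in s.
With the tool pointing down it reaches from about 0.25 to 0.725 m from the base axis. Payload 9.7 kg.
Tool frame: the origin (TCP) lies at the very end of the fingers, on their centre line; the grasp point (between the pads) lies 19 mm behind it; z points along the fingers, y is the line along which they close (so a half turn about z gives the same grasp; the last joint's range is limited). The gripper opens to 85 mm and grips with 20 to 120 N. Pads are 22 mm wide; open, the fingers measure 114 mm over their backs; the gripper's body (76 mm by 85 mm) begins 54 mm behind the grasp point. The pads swing forward as they close: fully open they stand 13 mm farther back than shut.
Start: joints at [-1.169, 0.087, 0.176, 1.66, 0, 1.571], TCP at [0.215, -0.506, 0.231] pointing down, gripper open.
Joint ranges: [-3.13, 3.13], [-0.85, 1.81], [-1.15, 1.24], [-2.2, 2.28], [-1.44, 1.52], [-3.14, 3.14]. Speed limits (rad/s): [2.22, 2.22, 2.57, 3.14, 3.14, 3.14].

## Interface

Orientations are given as a 3x3 rotation matrix whose columns are the frame's x, y, z axes.
In Python, from cell import readout, eyes, finish_job gives the robot as it stands.
- The arm moves only by the tool drive_tool, never from a script. Its argument "motion" is a list of rows, each a list of 6 numbers: the shift along the tool's x, y, z in cm, then the turn, a rotation vector about the tool's x, y, z in degrees. In form: [[x, y, z, wx, wy, wz], ...]. A call has 1 to 5 rows; each row shifts and turns the commanded pose from where the row before left it, along the tool's axes as they then stand; what a row does not reach is not made up. A row lasts 1/10 s, in which the tool goes at most 50 mm and 8.59 degrees, less where a joint would pass 70% of its speed; a pose out of reach is approached as far as the arm can. A call with a gripper value outside its range is refused whole. "gripper" is the gripper's target within -1 to 1 (fully open at 1, half-way at 0, shut at -1), set as the call begins (left out, the last holds). The fingers move at their own pace and stop on an object; "force" is the grip in N (left out, the last holds). Time passes only in rows, so rows that do not move let the fingers close. It gives the time, the measured TCP pose, the force, the opening and the grip force at its end, in the units of the state.
- readout.get_obs(): the state, without advancing time (a new reading comes with each control period).
- eyes.grab_frame(name): name is "side" or "top" or "wrist"; returns a dict with "image" (420x560x3 uint8, blue, green, red), "fx", "fy", "cx", "cy" (pixels), "origin" and "attitude" of the camera in the world; the wrist camera has in their place "T_tool_cam" (4x4, takes a point from camera to tool coordinates, whose origin is the TCP and whose axes are the flange's). Camera axes: x right, y up, looking along -z (the intrinsics and any distortion apply to the point x, -y, -z); pixel columns grow to the right and rows downward; lengths in m; the calibration is good to about 2 mm. The wrist camera is an equidistant fisheye: a pixel r from the principal point sees the ray r / f radians off the axis. A picture is of the moment at which its call begins: read the wrist's pose just before it. There is no depth.
- finish_job(): hands the job in; it is judged then, once.
The state is a dict: "time": time; "joint_pos": joint angles; "joint_velocities": joint speeds; "joint_torque": joint torques, N m; "position": TCP position; "orientation": TCP orientation; "contact_force": force on the tool from outside, world axes, zero at the start; "ft_torque": the same for the moment, N m; "width": finger opening in m; "finger_force": force on a finger pad.
Only numpy, scipy, OpenCV 4.12 (cv2) and the standard library are available. Lean on these libraries where they do the work, as an engineer would, in place of code of your own. Each camera call takes 0.05 s, during which the arm holds its last target. There are 200 camera calls.

## Working session

There is one attempt and no reset: what is moved stays moved. The work goes in short steps, Python scripts to look and compute and a tool call to move; the robot and the scene stay as the last step left them, time stands still between calls to the robot, and variables do not carry over. Pictures are saved under pics/ and viewed, at most 10 in all, crops included, and the job is handed in when it is done.

Besides the shell and the picture viewer there is one more tool, called after "Request:" as a command line: name --pt "numbers of a row" for each row, then --argument value for the rest. drive_tool: Moves the arm, as the interface text tells. Its arguments: {"type":"object","properties":{"motion":{"type":"array"},"gripper":{"type":"number"},"force":{"type":"number"}},"required":["motion"]}

```bash
mkdir -p pics; ls; python3 - <<'E'
from cell import readout, eyes
import cv2,numpy as np
o=readout.get_obs();print(o['time'],o['position'],np.round(o['orientation'],3).tolist(),o['width'])
for n in ['top','side']:
    f=eyes.grab_frame(n);cv2.imwrite(f'pics/{n}0.png',f['image'])
    print(n,{k:np.round(v,4).tolist() for k,v in f.items() if k!='image'})
E
```

```text
pics
0.0 [ 0.21500274 -0.50596192  0.23058756] [[0.92, 0.391, -0.001], [0.391, -0.92, 0.001], [0.0, -0.001, -1.0]] 0.08541833084126536
top {'fx': 431.7539, 'fy': 431.7539, 'cx': 274.1538, 'cy': 206.7504, 'origin': [0.2933, -0.0213, 1.3518], 'attitude': [[0.1213, 0.9665, -0.2261], [-0.9926, 0.1186, -0.0255], [0.0022, 0.2275, 0.9738]]}
side {'fx': 512.6116, 'fy': 512.6116, 'cx': 270.6776, 'cy': 211.7961, 'origin': [0.2155, 1.1241, 0.5526], 'attitude': [[-0.9517, 0.1093, -0.2868], [-0.3069, -0.3518, 0.8843], [-0.0043, 0.9297, 0.3684]]}
```

View pics/top0.png

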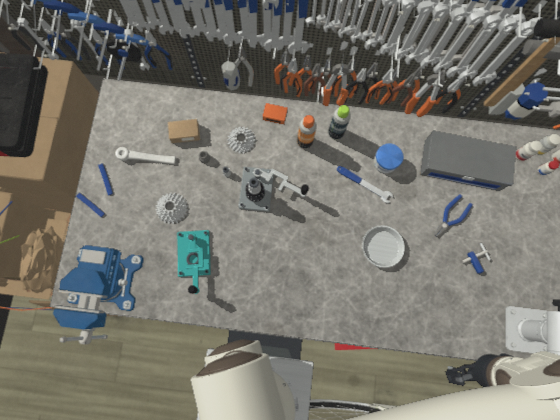

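View pics/side0.png

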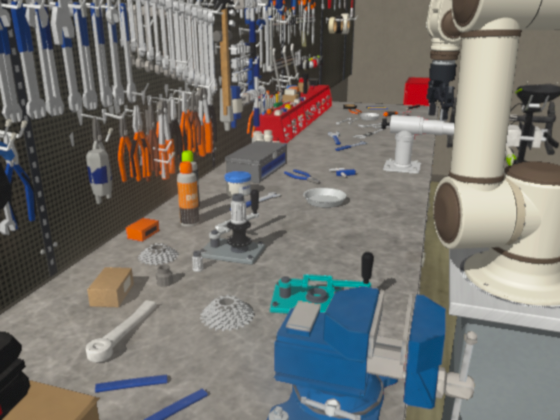

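The top view shows the grey stand near (256,190) with its fork handle near (304,189), and the dish at (383,247). The teal stand at (193,255) is the look-alike. Next I'll zoom in on the stand in both views.

```bash
cat > h.py <<'E'
import numpy as np,cv2
def ray(f,u,v):
    A=np.array(f['attitude']);d=A@np.array([(u-f['cx'])/f['fx'],-(v-f['cy'])/f['fy'],-1]);return np.array(f['origin']),d
def onz(f,u,v,z):
    o,d=ray(f,u,v);return o+d*(z-o[2])/d[2]
def tri(f,p,g,q):
    o,d=ray(f,*p);a,b=ray(g,*q);M=np.stack([d,-b],1);t=np.linalg.lstsq(M,a-o,rcond=None)[0]
    x,y=o+d*t[0],a+b*t[1];return (x+y)/2,np.linalg.norm(x-y)
def proj(f,P):
    p=np.array(f['attitude']).T@(np.array(P)-f['origin']);return [f['cx']+f['fx']*p[0]/-p[2],f['cy']-f['fy']*p[1]/-p[2]]
E
python3 - <<'E'
import cv2,numpy as np,pickle
from cell import eyes
from h import *
t=eyes.grab_frame('top');s=eyes.grab_frame('side');pickle.dump((t,s),open('f0.pkl','wb'))
a=cv2.resize(t['image'][150:230,220:320],None,fx=4,fy=4,interpolation=cv2.INTER_CUBIC)
b=cv2.resize(s['image'][170:270,180:280],None,fx=4,fy=4,interpolation=cv2.INTER_CUBIC)
c=np.zeros((400,800,3),np.uint8);c[:320,:400]=a;c[:,400:]=b;cv2.imwrite('pics/z0.png',c)
g=cv2.cvtColor(t['image'],6)
m=(g[215:285,350:420]>165).astype(np.uint8);cs=max(cv2.findContours(m,0,2)[0],key=cv2.contourArea)
e=cv2.fitEllipse(cv2.convexHull(cs));print(e);u,v=e[0];print('dish',onz(t,u+350,v+215,.02))
for p in [(256,190),(304,189),(227,172),(241,140)]:print(p,onz(t,*p,0.0))
E
```

```text
((35.88285446166992, 31.547428131103516), (35.130889892578125, 41.727054595947266), 9.504213333129883)
dish [ 0.51881719 -0.34585745  0.02      ]
(256, 190) [0.65533807 0.07934633 0.        ]
(304, 189) [ 0.67766374 -0.07489057  0.        ]
(227, 172) [0.70435049 0.18162553 0.        ]
(241, 140) [0.82057837 0.15159212 0.        ]
```

View pics/z0.png

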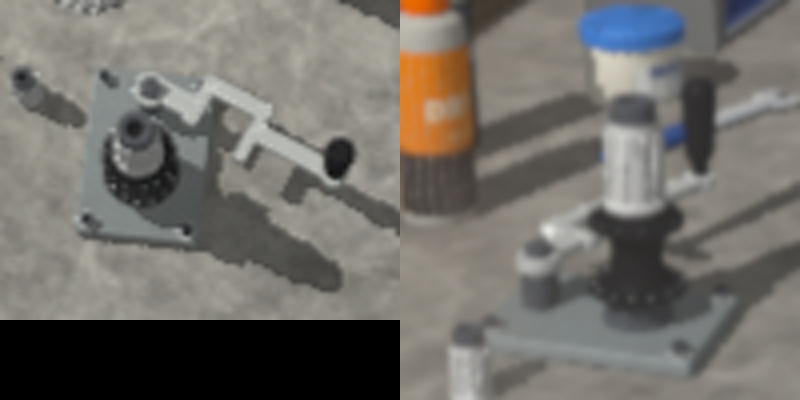

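The zoom gives these full-image positions: cap top at top (253,181.7) and side (238.2,195.7), handle top at top (305.5,187.2) and side (255,190.5), pivot post top at (257.5,172). The fork is swung open.

```bash
python3 - <<'E'
import pickle,numpy as np
from h import *
t,s=pickle.load(open('f0.pkl','rb'))
C=tri(t,(253.2,181.5),s,(238.2,195.7));H=tri(t,(305.5,187.2),s,(255,190.7));P=tri(t,(257.5,172),s,((538-400)/4+180,248/4+170))
print(C,H,P)
print('cap z.152',onz(t,253.2,181.5,.152),onz(s,238.2,195.7,.152),'handle z.112',onz(t,305.5,187.2,.112),onz(s,255,190.7,.112))
pl=[onz(t,220+x/4,150+y/4,.012) for x,y in [(105,68),(76,232),(198,245),(214,80)]]
print(np.round(pl,3))
c,h,p=C[0][:2],H[0][:2],P[0][:2]
print(np.linalg.norm(p-c),np.linalg.norm(h-p))
E
```

```text
(array([0.63689033, 0.07884842, 0.14872392]), np.float64(0.005890245448261625)) (array([ 0.6503072 , -0.07507679,  0.10814461]), np.float64(0.005351701127552643)) (array([0.70033664, 0.07842215, 0.04731843]), np.float64(0.0027447826328518723))
cap z.152 [0.63890708 0.07940429 0.152     ] [0.62991    0.08874242 0.152     ] handle z.112 [ 0.65189579 -0.0742985   0.112     ] [ 0.64338536 -0.06345248  0.112     ]
[[0.725 0.12  0.012]
 [0.587 0.124 0.012]
 [0.588 0.027 0.012]
 [0.726 0.031 0.012]]
0.0634477449701138 0.16144618675385597
```

Request:
drive_tool --pt "0 0 0 0 0 -7.5" --pt "0 0 0 0 0 -7.5" --pt "4.5 -0.5 0 0 0 0" --pt "4.5 -0.5 0 0 0 0" --pt "4.5 -0.5 0 0 0 0" --gripper 1

```text
time: 0.7
position: [0.3128, -0.4102, 0.231]
orientation: [[0.789, 0.615, -0.0], [0.615, -0.789, 0.0], [0.0, -0.0, -1.0]]
contact_force: [0.4, 0.3, 0.8]
width: 0.0857
finger_force: 0.0
```

Request:
drive_tool --pt "4.5 -0.5 0 0 0 0" --pt "4.5 -0.5 0 0 0 0" --pt "4.5 -0.5 0 0 0 0" --pt "4.5 -0.5 0 0 0 0" --pt "4.5 -0.5 0 0 0 0"

```text
time: 1.2
position: [0.4751, -0.2514, 0.2313]
orientation: [[0.788, 0.616, 0.0], [0.616, -0.788, -0.0], [0.0, 0.0, -1.0]]
contact_force: [0.5, -0.9, 0.1]
width: 0.0858
finger_force: 0.0
```

Request:
drive_tool --pt "4.5 -0.5 0 0 0 0" --pt "4.5 -0.5 0 0 0 0" --pt "4.5 -0.5 0 0 0 0" --pt "2.4 -0.5 0 0 0 0" --pt "0 0 0 0 0 0"

```text
time: 1.7
position: [0.5885, -0.1367, 0.2301]
orientation: [[0.786, 0.619, -0.001], [0.619, -0.786, 0.001], [-0.001, -0.001, -1.0]]
contact_force: [0.0, -1.0, -0.6]
width: 0.0852
finger_force: 0.0
```

Request:
drive_tool --pt "3 -0.3 0 0 0 0" --pt "3 -0.3 0 0 0 0" --pt "2.8 -0.4 2 0 0 0" --pt "0 0 2 0 0 0" --pt "0 0 0 0 0 0"

```text
time: 2.2
position: [0.6489, -0.0773, 0.1879]
orientation: [[0.788, 0.616, -0.005], [0.616, -0.788, 0.0], [-0.004, -0.004, -1.0]]
contact_force: [-0.1, -0.7, -0.2]
width: 0.0854
finger_force: 0.0
```

```bash
python3 - <<'E'
from cell import readout, eyes
import cv2,numpy as np,pickle
o=readout.get_obs();print(o['time'],o['position'],o['joint_pos'])
f=eyes.grab_frame('wrist');cv2.imwrite('pics/w1.png',f['image']);pickle.dump((o,f),open('w1.pkl','wb'))
print({k:np.round(v,4).tolist() for k,v in f.items() if k!='image'})
E
```

```text
2.2 [ 0.64894753 -0.07730458  0.18793763] [-1.18457978e-01  3.38040836e-01  3.85954597e-01  1.62397828e+00
 -2.43772167e-04  2.35920043e+00]
{'fx': 325.1923, 'fy': 325.1923, 'cx': 281.8227, 'cy': 215.5472, 'T_tool_cam': [[0.0003, 0.9534, 0.3018, 0.0769], [1.0, -0.0002, -0.0002, -0.0004], [-0.0001, 0.3018, -0.9534, -0.1435], [0.0, 0.0, 0.0, 1.0]]}
```

View pics/w1.png

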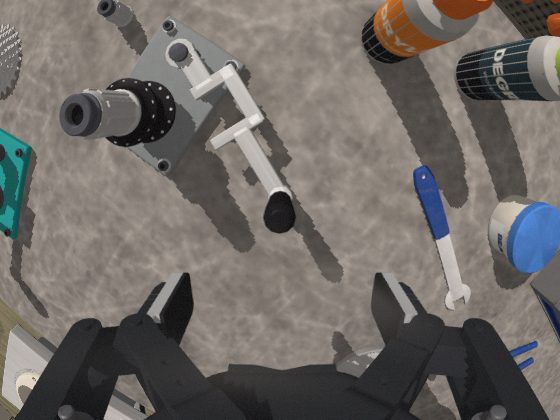

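The wrist view shows the handle top at (279,212), cap top at (76,115) and pivot post top at (181,51).

```bash
cat >> h.py <<'E'
def wonz(o,f,u,v,z):
    x=(u-f['cx'])/f['fx'];y=(v-f['cy'])/f['fy'];r=np.hypot(x,y);s=np.sin(r)/r if r>1e-9 else 1
    d=np.array([x*s,-y*s,-np.cos(r)]);T=np.array(f['T_tool_cam']);R=np.array(o['orientation'])
    a=np.array(o['position'])+R@T[:3,3];d=R@T[:3,:3]@d;return a+d*(z-a[2])/d[2]
E
python3 - <<'E'
import pickle
from h import *
o,f=pickle.load(open('w1.pkl','rb'))
for n,u,v,z in [('handle',279,213,.112),('cap',76,115,.152),('post',181,51,.05)]:
    p=wonz(o,f,u,v,z);d=p-o['position'];print(n,p,'tool',np.array(o['orientation']).T@d)
E
```

```text
handle [ 0.65445203 -0.06969573  0.112     ] tool [ 0.00932066 -0.00233169  0.07591052]
cap [0.6369438  0.07727478 0.152     ] tool [ 0.08594186 -0.12901209  0.0360591 ]
post [0.70280924 0.07759219 0.05      ] tool [ 0.13840929 -0.08831385  0.13771134]
```

Request:
drive_tool --pt "0.8 -0.2 3 0 0 0" --pt "0 0 3 0 0 0" --pt "0 0 3 0 0 0" --pt "0 0 1.8 0 0 0" --pt "0 0 0 0 0 0"

```text
time: 2.75
position: [0.6538, -0.0716, 0.082]
orientation: [[0.789, 0.615, -0.003], [0.615, -0.789, 0.0], [-0.002, -0.002, -1.0]]
contact_force: [0.3, -0.4, 0.1]
width: 0.0855
finger_force: 0.0
```

Request:
drive_tool --pt "0 0 0 0 0 0" --pt "0 0 0 0 0 0" --pt "0 0 0 0 0 0" --pt "0 0 0 0 0 0" --pt "0 0 0 0 0 0" --gripper -1 --force 30

```text
time: 3.25
position: [0.6557, -0.0706, 0.0843]
orientation: [[0.788, 0.616, 0.001], [0.616, -0.788, -0.0], [0.001, 0.001, -1.0]]
contact_force: [-0.2, 0.4, 4.5]
width: 0.0224
finger_force: 29.4
```

Request:
drive_tool --pt "-1.4 -2.4 0 0 0 0" --pt "-0.9 -2.6 0 0 0 0" --pt "-0.5 -2.7 0 0 0 0" --pt "0 -2.75 0 0 0 0" --pt "0 0 0 0 0 0"

```text
time: 3.75
position: [0.5667, -0.0047, 0.084]
orientation: [[0.787, 0.617, -0.001], [0.617, -0.787, -0.001], [-0.002, 0.0, -1.0]]
contact_force: [-7.2, -4.7, 5.8]
width: 0.0225
finger_force: 31.1
```

Request:
drive_tool --pt "0.2 -2.7 0 0 0 0" --pt "0.9 -2.5 0 0 0 0" --pt "0.9 -1.6 0 0 0 0" --pt "0 0 0 0 0 0"

```text
time: 4.15
position: [0.5424, 0.0615, 0.0839]
orientation: [[0.787, 0.617, 0.0], [0.617, -0.787, 0.0], [0.0, -0.0, -1.0]]
contact_force: [-5.6, -1.3, 6.3]
width: 0.0223
finger_force: 32.6
```

Request:
drive_tool --pt "0.2 -0.4 0 0 0 0" --pt "0.2 -0.3 0 0 0 0" --pt "0 0 0 0 0 0"

```text
time: 4.45
position: [0.5419, 0.0672, 0.0839]
orientation: [[0.788, 0.615, 0.001], [0.615, -0.788, -0.001], [-0.0, 0.001, -1.0]]
contact_force: [-1.7, -3.6, 5.2]
width: 0.0226
finger_force: 32.5
```

Request:
drive_tool --pt "0.2 -0.3 0 0 0 0" --pt "0 0 0 0 0 0"

```text
time: 4.65
position: [0.5419, 0.0674, 0.0839]
orientation: [[0.79, 0.613, 0.001], [0.613, -0.79, -0.008], [-0.004, 0.007, -1.0]]
contact_force: [-1.4, -23.4, 6.5]
width: 0.0226
finger_force: 32.8
```

Request:
drive_tool --pt "-0.1 0.2 0 0 0 0" --pt "0 0 0 0 0 0" --pt "0 0 0 0 0 0" --pt "0 0 0 0 0 0" --pt "0 0 0 0 0 0" --gripper 1

```text
time: 5.15
position: [0.5417, 0.0699, 0.0832]
orientation: [[0.788, 0.616, -0.0], [0.616, -0.788, 0.0], [0.0, -0.0, -1.0]]
contact_force: [-0.5, 0.8, 0.1]
width: 0.0855
finger_force: 0.0
```

Request:
drive_tool --pt "0 0 -3 0 0 0" --pt "0 0 -4 0 0 0" --pt "0 0 -4 0 0 0" --pt "0 0 -2 0 0 0" --pt "0 0 0 0 0 0"

```text
time: 5.65
position: [0.5428, 0.0701, 0.2168]
orientation: [[0.787, 0.616, 0.005], [0.616, -0.787, 0.001], [0.005, 0.003, -1.0]]
contact_force: [0.9, -0.1, -0.3]
width: 0.0855
finger_force: 0.0
```

```bash
python3 - <<'E'
from cell import readout, eyes
import cv2,numpy as np,pickle
o=readout.get_obs();print(o['time'],o['position'],o['joint_pos'],o['width'])
f=eyes.grab_frame('wrist');cv2.imwrite('pics/w2.png',f['image']);pickle.dump((o,f),open('w2.pkl','wb'))
E
```

```text
5.65 [0.54284625 0.07007048 0.21681786] [1.28298378e-01 6.98515723e-02 1.29641626e-01 1.62519782e+00
 1.37507809e-04 2.60578617e+00] 0.08545958131486968
```

View pics/w2.png

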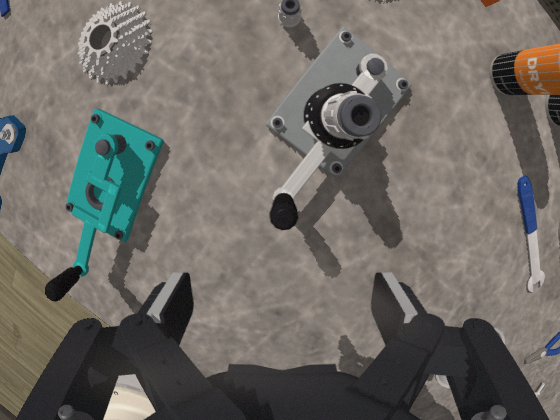

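The fork straddles the hub with the handle at (284,207). The cap is at (362,112).

```bash
python3 - <<'E'
import pickle
from h import *
o,f=pickle.load(open('w2.pkl','rb'))
for n,u,v,z in [('handle',284,208,.112),('cap',362,112,.152),('post',374,66,.056)]:
    p=wonz(o,f,u,v,z);d=p-o['position'];print(n,p,'tool',np.array(o['orientation']).T@d)
E
```

```text
handle [0.5478761  0.07187543 0.112     ] tool [0.00458026 0.00140283 0.10484462]
cap [0.6383914  0.07950956 0.152     ] tool [0.08075053 0.05128539 0.06533365]
post [0.69765584 0.08102252 0.056     ] tool [0.12789965 0.08636874 0.16164919]
```

Request:
drive_tool --pt "2.7 1.7 0 0 0 0" --pt "2.7 1.7 0 0 0 0" --pt "2.5 1.8 0 0 0 0" --pt "0 0 3 0 0 0" --pt "0 0 0 0 0 0"

```text
time: 6.2
position: [0.6347, 0.0773, 0.177]
orientation: [[0.788, 0.616, -0.009], [0.616, -0.788, -0.001], [-0.008, -0.005, -1.0]]
contact_force: [-0.3, 0.2, -1.2]
width: 0.0851
finger_force: 0.0
```

Request:
drive_tool --pt "0.2 0.1 2.5 0 0 0" --pt "0 0 2.5 0 0 0" --pt "0 0 2.5 0 0 0" --pt "0 0 0 0 0 0" --pt "0 0 0 0 0 0"

```text
time: 6.7
position: [0.6375, 0.0778, 0.109]
orientation: [[0.788, 0.616, -0.001], [0.616, -0.788, -0.0], [-0.001, -0.0, -1.0]]
contact_force: [-0.5, -0.4, -0.1]
width: 0.0856
finger_force: 0.0
```

Request:
drive_tool --pt "0 0 0 0 0 0" --pt "0 0 0 0 0 0" --pt "0 0 0 0 0 0" --pt "0 0 0 0 0 0" --pt "0 0 0 0 0 0" --gripper -1 --force 70

```text
time: 7.2
position: [0.6385, 0.0781, 0.1095]
orientation: [[0.788, 0.616, 0.002], [0.616, -0.788, 0.001], [0.002, 0.0, -1.0]]
contact_force: [-0.4, 1.3, 6.0]
width: 0.0343
finger_force: 69.7
```

Request:
drive_tool --pt "0 0 -0.4 0 0 0" --pt "0 0 -0.4 0 0 0" --pt "0 0 0 0 0 0"

```text
time: 7.5
position: [0.6379, 0.0777, 0.1159]
orientation: [[0.788, 0.616, -0.001], [0.616, -0.788, -0.0], [-0.001, -0.001, -1.0]]
contact_force: [-0.6, 0.6, -6.3]
width: 0.0337
finger_force: 72.0
```

Request:
drive_tool --pt "0 0 -0.5 0 0 0" --pt "0 0 -0.5 0 0 0" --pt "0 0 0 0 0 0"

```text
time: 7.8
position: [0.6388, 0.0779, 0.128]
orientation: [[0.788, 0.616, 0.002], [0.616, -0.788, 0.0], [0.002, 0.001, -1.0]]
contact_force: [1.0, -0.7, -1.2]
width: 0.0339
finger_force: 72.3
```

Request:
drive_tool --pt "0 0 -1.5 0 0 0" --pt "0 0 -2 0 0 0" --pt "0 0 -2.5 0 0 0" --pt "0 0 -3 0 0 0" --pt "0 0 0 0 0 0"

```text
time: 8.3
position: [0.6393, 0.078, 0.2223]
orientation: [[0.788, 0.616, 0.007], [0.616, -0.788, 0.001], [0.006, 0.004, -1.0]]
contact_force: [-0.8, -0.1, -1.3]
width: 0.0338
finger_force: 72.4
```

```bash
python3 - <<'E'
from cell import readout, eyes
import cv2,numpy as np,pickle
from h import *
o=readout.get_obs();print(o['time'],o['position'],o['contact_force'],o['width'])
s=eyes.grab_frame('side');t=eyes.grab_frame('top');f=eyes.grab_frame('wrist');pickle.dump((o,f,t),open('w3.pkl','wb'))
a=cv2.resize(s['image'][130:270,170:300],None,fx=3,fy=3,interpolation=2)
b=cv2.resize(t['image'][215:285,350:420],None,fx=5,fy=5,interpolation=2)
c=np.zeros((420,760,3),np.uint8);c[:420,:390]=a;c[:350,400:750]=b;cv2.imwrite('pics/z3.png',c)
E
```

```text
8.3 [0.63933758 0.07796371 0.22231859] [-0.75098424 -0.12116396 -1.2568684 ] 0.03378572214493494
```

View pics/z3.png

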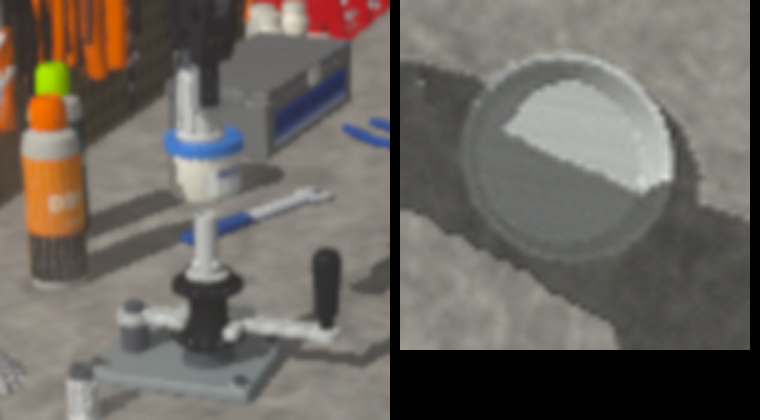

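The freehub is in the gripper, the hub is seated under the fork, and the dish centre is at top (384,246.6), about (0.519,-0.340).

Request:
drive_tool --pt "-2 1.45 0 0 0 0" --pt "-3.2 2.3 0 0 0 0" --pt "-3.2 2.3 0 0 0 0" --pt "-3.2 2.3 0 0 0 0" --pt "-3.2 2.3 0 0 0 0"

```text
time: 8.95
position: [0.586, -0.0985, 0.215]
orientation: [[0.788, 0.616, -0.002], [0.616, -0.788, 0.0], [-0.001, -0.001, -1.0]]
contact_force: [0.0, -0.2, -1.3]
width: 0.0337
finger_force: 72.3
```

Request:
drive_tool --pt "-3.2 2.3 0 0 0 0" --pt "-3.2 2.3 0 0 0 0" --pt "-3.2 2.3 0 0 0 0" --pt "-3.2 2.3 0 0 0 0" --pt "-3.2 2.3 0 0 0 0"

```text
time: 9.45
position: [0.5308, -0.2876, 0.2151]
orientation: [[0.788, 0.616, -0.002], [0.616, -0.788, 0.001], [-0.001, -0.002, -1.0]]
contact_force: [1.2, 0.1, -1.6]
width: 0.0342
finger_force: 72.3
```

Request:
drive_tool --pt "-2 1.45 0 0 0 0" --pt "-1.2 0.9 0 0 0 0" --pt "0 0 0 0 0 0" --pt "0 0 0 0 0 0"

```text
time: 9.85
position: [0.5212, -0.324, 0.2157]
orientation: [[0.788, 0.616, -0.001], [0.616, -0.788, 0.001], [-0.0, -0.001, -1.0]]
contact_force: [0.8, 0.3, -1.4]
width: 0.0341
finger_force: 72.3
```

```bash
python3 - <<'E'
from cell import readout, eyes
import cv2,numpy as np,pickle
from h import *
o=readout.get_obs();print(o['time'],o['position'],o['contact_force'],o['width'])
f=eyes.grab_frame('wrist');pickle.dump((o,f),open('w4.pkl','wb'));cv2.imwrite('pics/w4.png',f['image'])
t,s=pickle.load(open('f0.pkl','rb'));print(onz(t,384,246.6,.02))
E
```

```text
9.85 [ 0.52124899 -0.32400475  0.21572347] [ 0.80401246  0.29450832 -1.40149825] 0.034145409078444204
[ 0.51794275 -0.34006616  0.02      ]
```

View pics/w4.png

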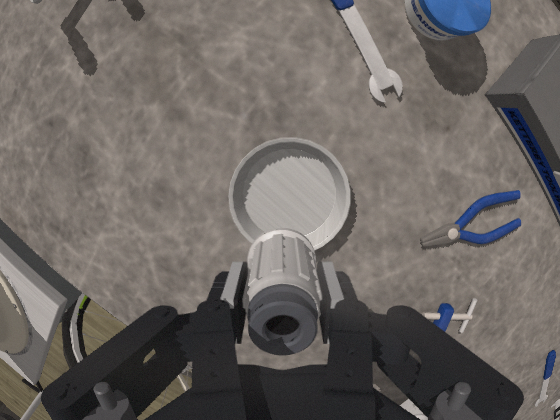

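The dish rim spans columns 230–351 with its top at row 137, so its centre is near (290,196). The freehub is held upright with its cap toward the gripper.

```bash
python3 - <<'E'
import pickle
from h import *
o,f=pickle.load(open('w4.pkl','rb'));R=np.array(o['orientation'])
P=np.array([wonz(o,f,u,v,.022)[:2] for u,v in [(230,190),(351,194),(290,137)]])
A=np.c_[2*P,np.ones(3)];s=np.linalg.solve(A,(P**2).sum(1));print(s[:2],'r',np.sqrt(s[2]+s[0]**2+s[1]**2))
c=np.r_[s[:2],o['position'][2]];print(R.T@(c-o['position']), R.T@(np.array([.518,-.340,.2157])-o['position']))
E
```

```text
[ 0.51825097 -0.33761647] r 0.06571369150615007
[-1.07454438e-02  8.87706512e-03 -9.97200969e-06] [-1.24111922e-02  1.06003103e-02  1.15535482e-05]
```

Request:
drive_tool --pt "-1.1 1 3 0 0 0" --pt "0 0 4 0 0 0" --pt "0 0 4 0 0 0" --pt "0 0 4 0 0 0" --pt "0 0 1.5 0 0 0"

```text
time: 10.4
position: [0.5174, -0.3367, 0.047]
orientation: [[0.787, 0.617, -0.005], [0.617, -0.787, 0.003], [-0.002, -0.006, -1.0]]
contact_force: [-0.6, 0.3, -2.8]
width: 0.0337
finger_force: 72.3
```

Request:
drive_tool --pt "0 0 0 0 0 0" --pt "0 0 0 0 0 0"

```text
time: 10.6
position: [0.5197, -0.3392, 0.0532]
orientation: [[0.787, 0.617, 0.002], [0.617, -0.787, -0.001], [0.001, 0.002, -1.0]]
contact_force: [-0.2, -0.1, -0.7]
width: 0.0334
finger_force: 72.3
```

Request:
drive_tool --pt "0 0 1 0 0 0" --pt "0 0 0.8 0 0 0" --pt "0 0 0.4 0 0 0" --pt "0 0 0 0 0 0" --pt "0 0 0 0 0 0"

```text
time: 11.1
position: [0.5187, -0.3393, 0.0294]
orientation: [[0.788, 0.616, -0.0], [0.616, -0.788, 0.0], [-0.0, -0.0, -1.0]]
contact_force: [-0.1, 0.3, -2.5]
width: 0.0337
finger_force: 72.3
```

Request:
drive_tool --pt "0 0 0.2 0 0 0" --pt "0 0 0 0 0 0"

```text
time: 11.3
position: [0.5189, -0.3395, 0.0277]
orientation: [[0.788, 0.616, 0.001], [0.616, -0.788, -0.0], [0.0, 0.001, -1.0]]
contact_force: [-0.1, -0.7, -1.9]
width: 0.0339
finger_force: 72.4
```

Request:
drive_tool --pt "0 0 0.1 0 0 0" --pt "0 0 0 0 0 0"

```text
time: 11.5
position: [0.519, -0.3395, 0.0276]
orientation: [[0.788, 0.616, 0.001], [0.616, -0.788, -0.001], [0.0, 0.001, -1.0]]
contact_force: [-2.6, 0.8, 6.9]
width: 0.0336
finger_force: 73.2
```

Request:
drive_tool --pt "0 0 0.1 0 0 0" --pt "0 0 0 0 0 0"

```text
time: 11.7
position: [0.519, -0.3394, 0.0276]
orientation: [[0.788, 0.616, 0.002], [0.616, -0.788, -0.001], [0.001, 0.002, -1.0]]
contact_force: [-4.4, 3.9, 13.9]
width: 0.034
finger_force: 73.9
```

Request:
drive_tool --pt "0 0 -0.1 0 0 0" --pt "0 0 0 0 0 0"

```text
time: 11.9
position: [0.519, -0.3395, 0.0276]
orientation: [[0.788, 0.616, 0.001], [0.616, -0.788, -0.001], [0.0, 0.001, -1.0]]
contact_force: [-2.3, 1.8, 9.1]
width: 0.0338
finger_force: 73.3
```

Request:
drive_tool --pt "0 0 0 0 0 0" --pt "0 0 0 0 0 0" --pt "0 0 0 0 0 0" --pt "0 0 0 0 0 0" --gripper 0.3

```text
time: 12.3
position: [0.5186, -0.3392, 0.026]
orientation: [[0.788, 0.616, -0.0], [0.616, -0.788, 0.0], [-0.0, -0.0, -1.0]]
contact_force: [0.4, -0.3, -0.5]
width: 0.0556
finger_force: 0.0
```

Request:
drive_tool --pt "0 0 -1 0 0 0" --pt "0 0 -3 0 0 0" --pt "0 0 -4 0 0 0" --pt "0 0 -4 0 0 0" --pt "0 0 -4 0 0 0"

```text
time: 12.8
position: [0.5185, -0.3391, 0.1887]
orientation: [[0.788, 0.616, 0.001], [0.616, -0.788, -0.0], [0.0, 0.001, -1.0]]
contact_force: [1.2, -0.9, -0.1]
width: 0.0552
finger_force: 0.0
```

Request:
drive_tool --pt "-3 0 0 0 0 0" --pt "-3 0 0 0 0 0" --pt "-3 0 0 0 0 0" --pt "0 0 0 0 0 0" --pt "0 0 0 0 0 0"

```text
time: 13.3
position: [0.4475, -0.395, 0.187]
orientation: [[0.789, 0.615, 0.001], [0.615, -0.789, -0.0], [0.0, 0.001, -1.0]]
contact_force: [-0.3, 1.3, 1.0]
width: 0.0555
finger_force: 0.0
```

```bash
python3 - <<'E'
from cell import eyes
import cv2,numpy as np
s=eyes.grab_frame('side')['image'];f=eyes.grab_frame('wrist')['image']
c=np.zeros((420,800,3),np.uint8);c[:,:420]=f[:,70:490];c[:300,425:800]=cv2.resize(s[165:265,215:340],None,fx=3,fy=3);cv2.imwrite('pics/z5.png',c)
E
```

```text
(no output)
```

View pics/z5.png

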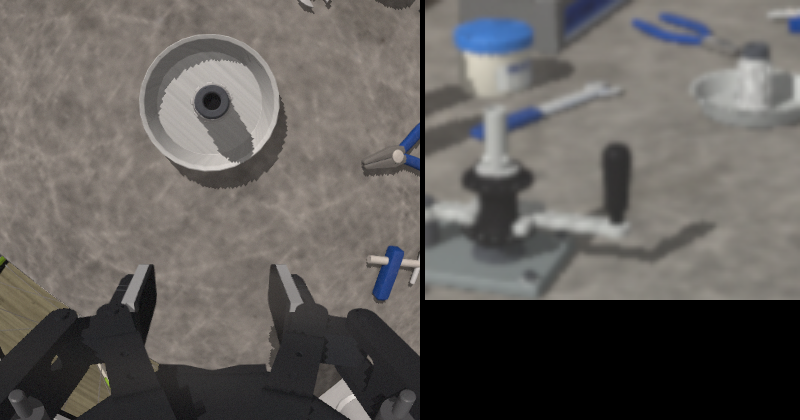

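The freehub stands upright in the dish centre with its cap on top, at about (211,101) in the wrist half. The hub is still seated under the fork, which is home.

```bash
python3 -c "
from cell import finish_job
print(finish_job())"
```

```text
the job is handed in; nothing more can be done
None
```

The job is handed in: I swung the fork home to its stop, pulled the freehub straight off and stood it cap-up in the dish at about 13 s, with the hub still seated under the fork in the last picture.

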